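# Lay the tall casting mould on its side to dry

### The arm

A 6-joint arm with a two-finger parallel gripper is mounted at the origin on a cart in front of the work surface, level with it; the furniture and walls round the work are solid. World frame = base frame: x ahead of the robot, y to its left, z up, the work surface at z = 0. Lengths are in mm, angles in rad, forces in N, time in s.
With the tool pointing down it reaches from about 350 to 800 mm from the base axis. Payload 7.3 kg.
Tool frame: the origin (TCP) lies midway between the tips of the shut fingers; the grasp point (between the pads) lies arm.grip_depth behind it (arm.grip_depth is the distance from the TCP to the grasp point, in mm); z points along the fingers, y is the line along which they close (so a half turn about z gives the same grasp; the last joint's range is limited). The gripper opens to 85 mm and grips with 20 to 120 N. Pads are 22 mm wide; open, the fingers measure 114 mm over their backs; the gripper's body (76 mm by 85 mm) begins 54 mm behind the grasp point. The pads swing forward as they close: fully open they stand 13 mm farther back than shut.
Start: joints at [0.961, 0.342, 1.524, -0, 1.275, -0.146], TCP at [234.848, 469.565, 231.322] pointing down, gripper open.
Joint ranges: [-2.53, 2.53], [-0.77, 2.02], [0.04, 2.7], [-1, 4.14], [0.28, 2.66], [-3.11, 3.11]. Speed limits (rad/s): [2.57, 2.57, 3.14, 3.14, 3.14, 3.14].

### API

Orientations are given as [roll, pitch, yaw] about the fixed x, y, z axes, in that order (R = Rz(yaw) Ry(pitch) Rx(roll)).
In Python, from workcell import arm gives the robot as it stands. The module is installed in compiled form; this text tells all that it offers.
- The arm moves only by the shell command python3 -m jog 'ROWS' [OPENING] [FORCE]. ROWS is JSON, a list of rows, each a list of 4 numbers: the shift along the tool's x, y, z each as a share of 40 mm, from -1 to 1, then the turn about the tool's z as a share of 360 degrees, from -1 to 1. In form: [[x, y, z, twist], ...]. A call has 1 to 12 rows; each row shifts and turns the commanded pose from where the row before left it, along the tool's axes as they then stand; what a row does not reach is not made up. A row lasts 1/8 s, in which the tool goes at most 62.5 mm and 10.7 degrees, less where a joint would pass 70% of its speed; a pose out of reach is approached as far as the arm can. A call with a number of a shift or a turn outside -1 to 1 is refused whole. A call with a gripper value outside its range is refused whole. OPENING is the opening, from -1 (shut) to 1 (fully open), set as the call begins (- or left out, the last holds). The fingers move at their own pace and stop on an object; FORCE is the grip in N (left out, the last holds). Time passes only in rows, so rows that do not move let the fingers close. It gives the time, the measured TCP pose, the force, the opening and the grip force at its end, in the units of the state.
- arm.read_state(): the state, without advancing time (a new reading comes with each control period).
- arm.read_camera(name): name is "scene" or "top" or "wrist"; returns the picture (420x560x3 uint8, red, green, blue); there is no depth.
- arm.camera_model(name): a dict with "vertical_fov" (degrees; the focal length in pixels is half the picture's height over the tangent of half this angle, whatever the lens; pixels are square), "cx", "cy" (the principal point, pixels), "position" and "rotation" of the camera in the world; the wrist camera has in their place "mount" (4x4, takes a point from camera to tool coordinates, whose origin is the TCP and whose axes are the flange's). Camera axes: x right, y up, looking along -z (the intrinsics and any distortion apply to the point x, -y, -z); pixel columns grow to the right and rows downward; lengths in mm; the calibration is good to about 2 mm. A picture is of the moment at which its call begins: read the wrist's pose just before it. camera_model takes no time and is no camera call.
- arm.job_done(): hands the job in; it is judged then, once.
Trained networks look in the newest picture that a camera, given by its name, has taken for a name from the list of things; names that differ only in an ending like _2 or _b are one class to them, and where a whole thing is asked for, a point or a joint stands for the part that bears it (a point fixed in the world has none). Each returns a list of dicts, best first, with "confidence" (0 to 1); they miss things now and then, are a little off and sometimes report something else, mostly with a low value. They report only what shows in the picture. A call takes as long as a camera call. They do not tell look-alikes from the thing itself.
- arm.masks_of(target, camera): "pixels" (420x560 bool, what is visible of it).
- arm.pinpoint(target, camera): "position" ([x, y, z] in mm, in world coordinates, good to about 4 mm: a listed point, or the origin of a listed thing).
The state is a dict: "clock": time; "joints": joint angles; "joint_velocities": joint speeds; "effort": joint torques, N m; "tcp_pos": TCP position; "tcp_rot": TCP orientation; "wrist_force": force on the tool from outside, world axes, zero at the start; "torque": the same for the moment, N m; "finger_gap": finger opening in mm; "grasp_force": force on a finger pad.
Only numpy, scipy, OpenCV 4.12 (cv2) and the standard library are available. Lean on these libraries where they do the work, as an engineer would, in place of code of your own. Each camera call takes 0.05 s, during which the arm holds its last target. There are 200 camera calls.

### The job

Tip the tall white plaster mould over the black rubber stop strip at its foot and lay it on its side on the slatted part of the drying board, pouring hole pointing away from the foot end and foot still at the stop. Hold it back with your fingers as it goes over (the pouring hole gives them a hold), all the way down, so that it is laid down gently and never drops. Do not lift it off the board, and leave the other things on the table where they are.

Things in the scene. Friction and masses are not known exactly. Their poses are not given: they have to be found in the camera images.
- tall_mould: tall white plaster mould, loose, 90 x 90 mm, 155 mm tall, about 0.65 kg, two dark bands round it; stands upright on the drying board's bare slab, one face within 6 mm of the stop. Origin: centre of its underside; z along its height, +x towards the stop. Pushed towards the stop it turns about the stop's upper edge; beyond a tilt of about 0.65 rad it falls by itself unless held back
- mould_mouth (a point): centre of the mouth of the round pouring hole in the mould's top: hole 56 mm wide, 60 mm deep, walls 17 mm at the thinnest. A finger standing about 35 mm deep in it can push the wall nearer the stop, then hold back the opposite wall's rim as the mould goes down. Lying, the mould reaches 90 mm above the slats
- mould_heel (a point): point of the mould's face towards the stop, in its middle, 14 mm above its underside: level with the stop's upper edge, about which the mould turns
- drying_board: fixed wooden board, 305 x 130 x 10 mm slab with a black rubber stop strip (26 mm wide, grips well) and three slats beyond it, across the board, tops 24 mm above the table. Origin: underside, below the middle of the stop's edge that faces the mould; +x along the board over the slats (to 190 mm), the tipping direction; the mould stands on the -x part (115 mm); z up
- stop_edge (a point): middle of the upper edge of the stop that faces the mould, 14 mm above the slab, 24 mm above the table; slat centres lie 62, 104 and 146 mm beyond it
- beaker: white plastic beaker, 71 mm wide, 93 mm tall, a bystander; origin: centre of its underside
- blue_jar: small jar with blue contents and white lid, 48 mm wide, 58 mm tall, a bystander; origin: centre of its underside
- orange_jar: small jar with orange contents and black lid, 48 mm wide, 58 mm tall, a bystander; origin: centre of its underside
- plug_big: white plaster plug, 44 mm wide, 34 mm tall, a bystander; origin: centre of its underside
- wooden_stamp: small turned wooden stamp, 19 mm wide, 45 mm tall, a bystander; origin: centre of its underside
There are look-alikes about, which are no part of the job. There is more than one size of the tall_mould; the one meant has the size given above.

How it is judged (in metres and radians):
On the way:
1. the mould leans about half-way over, its face at the stop's edge and the fingers holding it back (angle between tall_mould's own z axis and vertical between 0.75 and 1.35 rad and contact force between the fingers and tall_mould above 0.2 N and distance between mould_heel and stop_edge below 0.045 m), for 0.1 s.
At the end, for the whole second after the job is handed in: The mould lies on its side on the slats (its long axis level within 0.07 rad, one side face down), pouring hole in the board's +x direction (long axis within 0.25 rad of it), its heel point within 30 mm lengthwise and 35 mm sideways of the middle of the stop's edge, and it is at rest (angle between tall_mould's own z axis and vertical between 1.5 and 1.64 rad and angle between tall_mould's own y axis and vertical between 1.47 and 1.67 rad and x of mould_mouth in the frame of drying_board above 0.1 m and angle between the z axis of tall_mould and the x axis of drying_board, either way round below 0.25 rad and x of mould_heel in the frame of drying_board between -0.03 and 0.03 m and y of mould_heel in the frame of drying_board between -0.035 and 0.035 m and z of mould_heel in the frame of drying_board between 0.016 and 0.032 m and linear speed of tall_mould below 0.02 m/s and angular speed of tall_mould below 0.1 rad/s); the robot touches nothing.
It fails at once if the mould drops or swings: it turns faster than 3.5 rad/s (angular speed of tall_mould above 3.5 rad/s).
It fails at once if the mould is lifted: its heel is more than 25 mm above the stop's edge (height (world z) of mould_heel above 0.049 m).
It fails at once if one of the bystanders is moved more than 20 mm or tipped (distance of any of beaker, blue_jar, orange_jar, plug_big, wooden_stamp from where it was at the start of the episode above 0.02 m or angle between any of beaker, blue_jar, orange_jar, plug_big, wooden_stamp's own z axis and vertical above 0.4 rad).
It also fails if it takes over 42 s, if anything falls off the work surface, if the arm or the gripper's body presses on something with over 40 N, if the wrist force passes 120 N, or if a joint passes its speed limit or range.

## Working session

There is one attempt and no reset: what is moved stays moved. The work goes in short steps, Python scripts to look and compute and a shell command to move; the robot and the scene stay as the last step left them, time stands still between calls to the robot, and variables do not carry over. Pictures are saved under pics/ and viewed, at most 10 in all, crops included, and the job is handed in when it is done.

```bash
mkdir -p pics
python3 - <<'E'
from workcell import arm
import cv2,numpy as np
ims=[]
for c in("scene","top"):
    im=arm.read_camera(c); cv2.imwrite(f"pics/{c}0.png",im[:,:,::-1])
    for t in("tall_mould","mould_mouth","mould_heel","drying_board","stop_edge","beaker","blue_jar","orange_jar","plug_big","wooden_stamp"):
        print(c,t,[(np.round(d["position"]).tolist(),round(d["confidence"],2)) for d in arm.pinpoint(t,c)])
    m=arm.camera_model(c);print(m)
s=arm.read_state();print(s["tcp_pos"],s["tcp_rot"],s["clock"],s["finger_gap"],arm.grip_depth)
E
```

```text
scene tall_mould [([329.0, -413.0, 2.0], 0.86), ([493.0, -421.0, 8.0], 0.84)]
scene mould_mouth [([331.0, -413.0, 105.0], 0.77), ([494.0, -419.0, 163.0], 0.66)]
scene mould_heel [([489.0, -370.0, 23.0], 0.86), ([364.0, -406.0, 6.0], 0.78)]
scene drying_board [([483.0, -372.0, -4.0], 0.87)]
scene stop_edge [([482.0, -370.0, 24.0], 0.66)]
scene beaker []
scene blue_jar []
scene orange_jar [([658.0, -91.0, -3.0], 0.58)]
scene plug_big [([578.0, -33.0, -4.0], 0.79)]
scene wooden_stamp [([660.0, -91.0, -2.0], 0.67), ([576.0, -108.0, -2.0], 0.43)]
{'vertical_fov': 49.74476513239965, 'cx': 274.18043089048143, 'cy': 213.53938499970604, 'position': array([ -8.60149518,  67.64738868, 763.29669103]), 'rotation': array([ 0.75501133, -0.00391972, -2.08962988])}
top tall_mould [([335.0, -413.0, -3.0], 0.87), ([490.0, -421.0, 10.0], 0.59)]
top mould_mouth [([332.0, -411.0, 105.0], 0.87), ([492.0, -421.0, 166.0], 0.78), ([491.0, -424.0, 12.0], 0.48), ([485.0, -378.0, 23.0], 0.43)]
top mould_heel [([360.0, -413.0, 11.0], 0.83), ([489.0, -377.0, 21.0], 0.64)]
top drying_board [([484.0, -372.0, -0.0], 0.71)]
top stop_edge [([485.0, -373.0, 23.0], 0.63), ([493.0, -422.0, 165.0], 0.16)]
top beaker [([736.0, -222.0, -2.0], 0.57)]
top blue_jar [([649.0, -26.0, 2.0], 0.69)]
top orange_jar [([657.0, -89.0, -9.0], 0.84)]
top plug_big [([576.0, -35.0, -2.0], 0.45)]
top wooden_stamp [([735.0, -220.0, -3.0], 0.62), ([573.0, -110.0, 2.0], 0.48)]
{'vertical_fov': 55.54238545006669, 'cx': 278.01463966780017, 'cy': 204.28566749692416, 'position': array([ 384.92676626, -225.20787528, 1047.5557123 ]), 'rotation': array([ 0.17162177,  0.02040921, -1.54441502])}
[234.83693116 469.55631518 231.32287151] [3.14151456e+00 3.17884171e-06 2.67780543e+00] 1.1 85.27982101243154 18.700000000000003
```

View pics/top0.png

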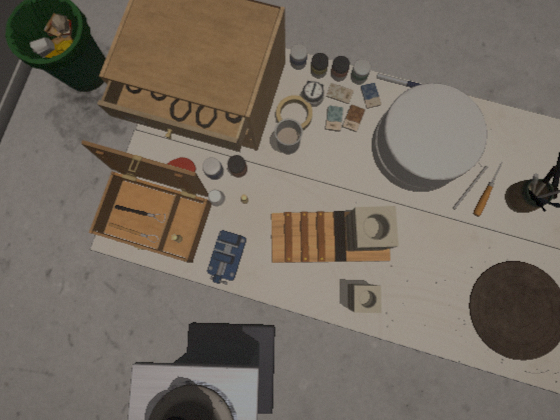

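View pics/scene0.png

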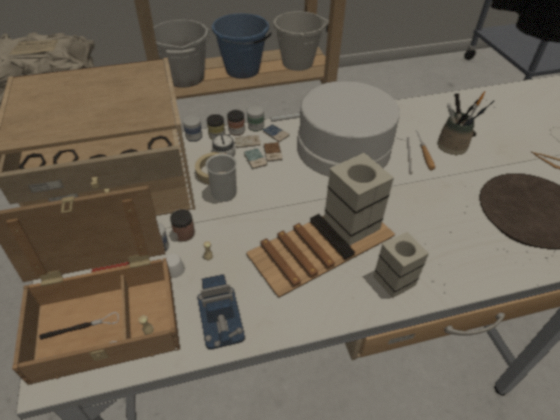

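Two look-alikes for the mould: top picture (376,228), standing on the board against the stop, and (366,298), a smaller one with its mouth about 105 mm high on the bare table. The first fits, since its mouth is about 165 mm up (155 + 10). Next I confirm that in a crop and measure the board yaw.

```bash
cat > h.py <<'E'
from workcell import arm
import numpy as np,cv2
from scipy.spatial.transform import Rotation as R
def ray(c,px,z):
    m=arm.camera_model(c);f=210/np.tan(np.radians(m["vertical_fov"]/2))
    px=np.atleast_2d(px).astype(float)
    d=np.c_[(px[:,0]-m["cx"])/f,-(px[:,1]-m["cy"])/f,-np.ones(len(px))]
    d=R.from_euler("xyz",m["rotation"]).apply(d)   # fixed axes
    p=m["position"];return p+d*((z-p[2])/d[:,2])[:,None]
E
python3 - <<'E'
from h import *
print({k:v for k,v in arm.camera_model("top").items() if k not in("cx","cy","position","rotation")})
im=arm.read_camera("top")
for t,z in(("drying_board",10),("tall_mould",165)):
    for d in arm.masks_of(t,"top"):
        mk=d["pixels"].astype(np.uint8);r=cv2.minAreaRect(cv2.findNonZero(mk)); b=cv2.boxPoints(r)
        w=ray("top",b,z)[:,:2];e=np.diff(np.vstack([w,w[:1]]),axis=0)
        print(t,d["confidence"],mk.sum(),np.round(b).tolist(),np.round(w).tolist(),[(round(float(np.hypot(*q))),round(float(np.arctan2(q[1],q[0])),3)) for q in e])
cv2.imwrite("pics/crop.png",cv2.resize(im[185:325,255:415],None,fx=4,fy=4,interpolation=cv2.INTER_CUBIC)[:,:,::-1])
E
```

```text
{'vertical_fov': 55.54238545006669}
drying_board 0.62 4225 [[271.0, 212.0], [390.0, 210.0], [391.0, 261.0], [272.0, 262.0]] [[544.0, -182.0], [556.0, -494.0], [424.0, -493.0], [412.0, -188.0]] [(312, -1.532), (132, 3.135), (305, 1.611), (132, 0.044)]
drying_board 0.19 39 [[242.0, 195.0], [247.0, 195.0], [247.0, 202.0], [242.0, 202.0]] [[587.0, -103.0], [587.0, -116.0], [568.0, -117.0], [568.0, -104.0]] [(13, -1.548), (19, -3.102), (13, 1.594), (19, 0.042)]
tall_mould 0.86 864 [[348.0, 284.0], [381.0, 284.0], [381.0, 312.0], [348.0, 312.0]] [[366.0, -359.0], [368.0, -430.0], [309.0, -429.0], [307.0, -359.0]] [(71, -1.544), (59, 3.124), (70, 1.599), (59, -0.003)]
tall_mould 0.77 2259 [[343.0, 208.0], [396.0, 204.0], [400.0, 249.0], [347.0, 253.0]] [[532.0, -349.0], [545.0, -467.0], [445.0, -473.0], [432.0, -358.0]] [(118, -1.46), (100, -3.08), (116, 1.682), (100, 0.084)]
```

View pics/crop.png

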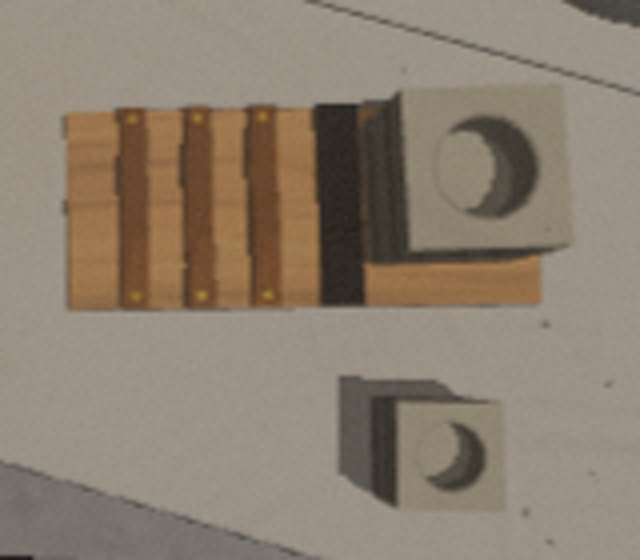

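The crop confirms it: the bigger mould has its hole at crop (488,168), full picture (377,227), with the stop just left of it. The small one, with its hole at crop (452,455), is left alone. The board yaw is about 1.61. I'll raise, twist and shut the fingers, then travel.

```bash
python3 -m jog '[[0,0,-1,0.0283],[0,0,-1,0.0283],[0,0,0,0.0283],[0,0,0,0.0283],[0,0,0,0.0283],[0,0,0,0.0283]]' -1 40
python3 -m jog '[[-1,0.3,0,0],[-1,0.3,0,0],[-1,0.3,0,0],[-1,0.3,0,0],[-1,0.3,0,0],[-1,0.3,0,0],[-1,0.3,0,0],[-1,0.3,0,0],[-1,0.3,0,0],[-1,0.3,0,0],[-1,0.3,0,0],[-1,0.3,0,0]]'
```

```text
clock: 2.0
tcp_pos: [234.8, 469.5, 311.3]
tcp_rot: [3.142, -0.0, 1.605]
wrist_force: [-0.2, 0.2, 0.4]
finger_gap: -0.2
grasp_force: 0.0
clock: 3.5
tcp_pos: [398.2, -5.7, 311.5]
tcp_rot: [3.141, -0.0, 1.611]
wrist_force: [0.6, 0.6, -0.4]
finger_gap: 0.1
grasp_force: 0.0
```

```bash
python3 -m jog '[[-0.94,0.18,0,0],[-0.94,0.18,0,0],[-0.94,0.18,0,0],[-0.94,0.18,0,0],[-0.94,0.18,0,0],[-0.94,0.18,0,0],[-0.94,0.18,0,0],[-0.94,0.18,0,0],[-0.94,0.18,0,0],[-0.94,0.18,0,0],[-0.94,0.18,0,0],[0,0,0,0]]'
python3 - <<'E'
from h import *
s=arm.read_state();im=arm.read_camera("wrist");cv2.imwrite("pics/w1.png",im[:,:,::-1])
print(s["tcp_pos"],s["tcp_rot"]);print(arm.camera_model("wrist"))
for t in("mould_mouth","stop_edge","mould_heel"):
    print(t,[(np.round(d["position"],1).tolist(),round(d["confidence"],2)) for d in arm.pinpoint(t,"wrist")])
E
```

```text
clock: 5.0
tcp_pos: [493.4, -416.5, 309.5]
tcp_rot: [-3.14, -0.001, 1.608]
wrist_force: [-0.6, 1.1, -0.2]
finger_gap: -0.2
grasp_force: 0.0
[ 493.36415547 -416.52217732  309.54778821] [-3.14027977e+00 -1.12913078e-03  1.60848357e+00]
{'vertical_fov': 59.57538123180242, 'cx': 277.4751312315879, 'cy': 204.25230079123338, 'mount': array([[ 2.18520854e-04,  9.62277485e-01,  2.72069834e-01,
         6.84085442e+01],
       [ 9.99999959e-01, -1.60274271e-04, -2.36308898e-04,
         2.19752079e-01],
       [-1.83788937e-04,  2.72069874e-01, -9.62277481e-01,
        -1.42715101e+02],
       [ 0.00000000e+00,  0.00000000e+00,  0.00000000e+00,
         1.00000000e+00]])}
mould_mouth [([493.1, -416.1, 165.7], 0.92), ([327.5, -408.3, 104.8], 0.87)]
stop_edge []
mould_heel [([493.2, -375.3, 23.2], 0.96), ([364.0, -410.3, 9.0], 0.73)]
```

View pics/w1.png

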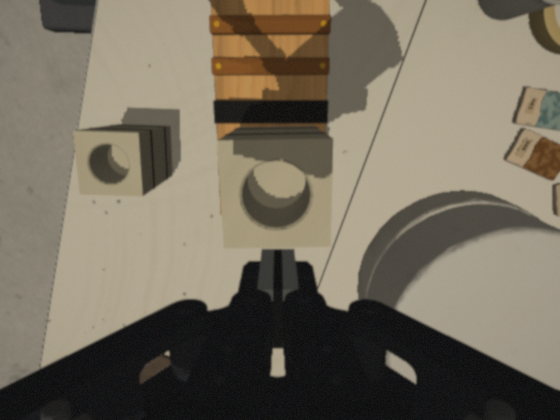

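The wrist view shows the mouth centre at (277,192) and the stop strip at row 110. The fingers are centred over the mouth within about 2 mm. Descending about 37 mm into the hole.

```bash
python3 -m jog '[[0,0,1,0],[0,0,1,0],[0,0,1,0],[0,0,0.6,0],[0,0,0.5,0],[0,0,0.45,0],[0,0,0,0]]'
python3 -m jog '[[0.2,0,0,0],[0.15,0,0,0],[0.1,0,0,0],[0.1,0,0,0],[0.1,0,0,0],[0.1,0,0,0]]'
```

```text
clock: 6.08
tcp_pos: [493.3, -412.8, 128.6]
tcp_rot: [-3.14, -0.002, 1.612]
wrist_force: [0.2, -0.2, 0.1]
finger_gap: 0.2
grasp_force: 0.0
clock: 6.82
tcp_pos: [492.4, -384.1, 129.3]
tcp_rot: [-3.142, -0.0, 1.611]
wrist_force: [-0.7, -1.6, 1.6]
finger_gap: 0.1
grasp_force: 1.0
```

```bash
python3 -m jog '[[0.12,0,0,0],[0.12,0,0,0],[0.12,0,0,0],[0.12,0,0,0],[0.1,0,0,0],[0.1,0,0,0]]'
python3 - <<'E'
from h import *
s=arm.read_state();print(s["tcp_pos"],s["wrist_force"])
for c in("wrist","top","scene"):
    im=arm.read_camera(c);cv2.imwrite(f"pics/{c}2.png",im[:,:,::-1])
    for t in("mould_mouth","mould_heel","stop_edge"):
        print(c,t,[(np.round(d["position"],1).tolist(),round(d["confidence"],2)) for d in arm.pinpoint(t,c)])
E
```

```text
clock: 7.58
tcp_pos: [491.4, -356.9, 129.3]
tcp_rot: [3.142, -0.0, 1.611]
wrist_force: [-0.9, -1.0, -1.0]
finger_gap: 0.1
grasp_force: 0.6
[ 491.41623508 -356.88561906  129.25523905] [-0.91334898 -0.95043097 -0.95258464]
wrist mould_mouth []
wrist mould_heel [([362.9, -412.6, 10.2], 0.96)]
wrist stop_edge []
top mould_mouth [([333.2, -413.9, 104.5], 0.88), ([488.9, -362.5, 170.8], 0.61)]
top mould_heel []
top stop_edge [([734.4, -222.2, -3.2], 0.46)]
scene mould_mouth [([329.8, -410.3, 102.9], 0.66), ([490.4, -361.5, 169.6], 0.56)]
scene mould_heel [([361.1, -410.2, 6.3], 0.76)]
scene stop_edge [([481.1, -371.2, 21.6], 0.6)]
```

View pics/scene2.png

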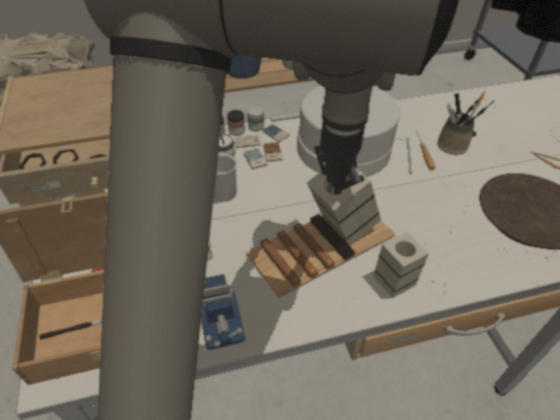

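The mould is tipping about the stop, at roughly 0.38 rad (mould at about (345,205) in the scene view, finger in the mouth). Pushing on slowly past balance.

```bash
python3 -m jog '[[0.1,0,0,0],[0.1,0,0,0],[0.1,0,0,0],[0.08,0,0,0],[0.08,0,0,0],[0.06,0,0,0],[0.06,0,0,0]]'
python3 -m jog '[[0.06,0,0,0],[0.06,0,0,0],[0.06,0,0,0],[0,0,0,0]]'
```

```text
clock: 9.05
tcp_pos: [490.5, -333.8, 129.3]
tcp_rot: [3.141, -0.0, 1.611]
wrist_force: [-0.8, 0.3, -1.1]
finger_gap: 0.1
grasp_force: 0.2
clock: 9.55
tcp_pos: [490.2, -326.6, 129.3]
tcp_rot: [3.142, -0.0, 1.611]
wrist_force: [0.1, -0.6, -0.6]
finger_gap: 0.2
grasp_force: 0.1
```

```bash
python3 -m jog '[[0.06,0,0,0],[0.05,0,0,0],[0.05,0,0,0],[0,0,0,0]]'
python3 -m jog '[[0.06,0,0,0],[0.05,0,0,0],[0.05,0,0,0],[0,0,0,0],[0,0,0,0]]'
python3 - <<'E'
from h import *
for c in("top","scene"):
    im=arm.read_camera(c);cv2.imwrite(f"pics/{c}3.png",im[:,:,::-1])
    for t in("mould_mouth","mould_heel"):
        print(c,t,[(np.round(d["position"],1).tolist(),round(d["confidence"],2)) for d in arm.pinpoint(t,c)])
E
```

```text
clock: 10.05
tcp_pos: [490.0, -320.2, 129.3]
tcp_rot: [3.142, -0.0, 1.611]
wrist_force: [0.9, -0.3, 0.3]
finger_gap: -0.0
grasp_force: 0.0
clock: 10.68
tcp_pos: [489.7, -314.0, 129.3]
tcp_rot: [3.142, -0.0, 1.611]
wrist_force: [-0.9, 1.1, -0.4]
finger_gap: 0.4
grasp_force: 0.0
top mould_mouth [([333.0, -415.1, 106.7], 0.93), ([489.3, -309.4, 148.7], 0.6)]
top mould_heel [([363.1, -411.6, 8.5], 0.67)]
scene mould_mouth []
scene mould_heel [([488.3, -373.3, 17.6], 0.8), ([362.7, -408.3, 5.7], 0.72), ([733.6, -218.3, 2.3], 0.24)]
```

The mould leans about 0.75 rad and is now being held back on the rim. Following it down.

```bash
python3 -m jog '[[0.1,0,0,0],[0.1,0,0,0],[0.1,0,0.02,0],[0.1,0,0.03,0],[0.1,0,0.05,0]]'
python3 -m jog '[[0.1,0,0.06,0],[0.1,0,0.06,0],[0.1,0,0.06,0],[0.1,0,0.06,0],[0.1,0,0.07,0],[0,0,0,0]]'
python3 - <<'E'
from h import *
s=arm.read_state();print(s["tcp_pos"],s["wrist_force"])
for c in("top","scene"):
    im=arm.read_camera(c);cv2.imwrite(f"pics/{c}4.png",im[:,:,::-1])
    for t in("mould_mouth","mould_heel"):
        print(c,t,[(np.round(d["position"],1).tolist(),round(d["confidence"],2)) for d in arm.pinpoint(t,c)])
E
```

```text
clock: 11.6
tcp_pos: [488.9, -293.7, 125.2]
tcp_rot: [3.142, -0.0, 1.611]
wrist_force: [-0.3, -0.6, 0.3]
finger_gap: 0.2
grasp_force: 0.3
clock: 12.35
tcp_pos: [488.0, -273.6, 112.6]
tcp_rot: [-3.141, -0.001, 1.611]
wrist_force: [0.6, 0.7, 0.4]
finger_gap: -0.1
grasp_force: 0.4
[ 487.96569484 -273.6011811   112.60333769] [0.63548835 0.72429531 0.35767116]
top mould_mouth [([331.9, -414.0, 103.7], 0.91), ([488.9, -274.0, 118.5], 0.75)]
top mould_heel [([361.9, -409.8, 10.0], 0.71)]
scene mould_mouth [([328.5, -413.7, 107.6], 0.56)]
scene mould_heel [([362.0, -410.9, 5.5], 0.79), ([493.4, -383.7, 17.0], 0.76), ([479.5, -371.6, -2.7], 0.48)]
```

View pics/scene4.png

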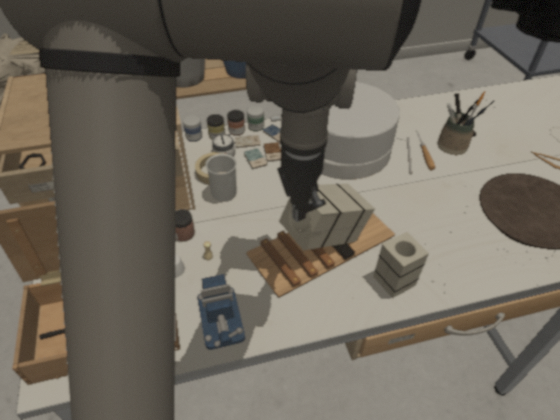

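The mould leans about 1.1 rad with the finger on the rim at about (303,200), all as planned. Continuing down.

```bash
python3 -m jog '[[0.1,0,0.09,0],[0.1,0,0.1,0],[0.1,0,0.1,0],[0.1,0,0.1,0],[0.09,0,0.1,0],[0,0,0,0]]'
python3 -m jog '[[0.075,0,0.09,0],[0.075,0,0.09,0],[0.075,0,0.09,0],[0.07,0,0.09,0],[0,0,0,0]]'
python3 - <<'E'
from h import *
s=arm.read_state();print(s["tcp_pos"],s["wrist_force"])
for c in("top","scene"):
    im=arm.read_camera(c);cv2.imwrite(f"pics/{c}5.png",im[:,:,::-1])
    for t in("mould_mouth","mould_heel"):
        print(c,t,[(np.round(d["position"],1).tolist(),round(d["confidence"],2)) for d in arm.pinpoint(t,c)])
E
```

```text
clock: 13.4
tcp_pos: [487.2, -253.9, 92.9]
tcp_rot: [-3.141, -0.001, 1.611]
wrist_force: [0.1, 4.1, 1.8]
finger_gap: 0.1
grasp_force: 1.8
clock: 14.02
tcp_pos: [486.7, -242.1, 78.4]
tcp_rot: [-3.141, -0.001, 1.611]
wrist_force: [0.7, 5.5, 2.6]
finger_gap: -0.3
grasp_force: 0.0
[ 486.65531909 -242.06905917   78.40187595] [0.68365843 5.49834407 2.64138829]
top mould_mouth [([334.1, -409.1, 103.4], 0.67)]
top mould_heel [([365.1, -414.2, 9.8], 0.85)]
scene mould_mouth [([327.3, -409.8, 105.7], 0.93), ([484.1, -253.0, 79.1], 0.81), ([489.8, -406.3, 62.2], 0.33)]
scene mould_heel [([361.2, -407.8, 5.9], 0.92), ([488.6, -385.1, 23.3], 0.8), ([491.7, -407.7, 62.5], 0.52), ([580.9, -36.4, -4.6], 0.29)]
```

View pics/scene5.png

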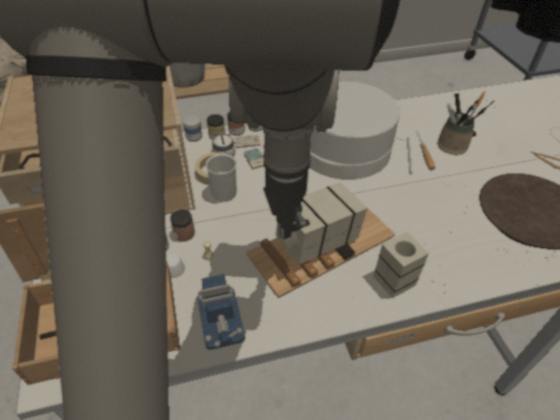

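Nearly down: tilt about 1.45–1.5 rad, mouth at (300,225), heel about 12 mm behind the edge. Easing the last bit.

```bash
python3 -m jog '[[0.04,0,0.04,0],[0.04,0,0.04,0],[0.04,0,0.04,0],[0.04,0,0.04,0],[0,0,0,0]]'
python3 -m jog '[[0.04,0,0.04,0],[0.04,0,0.04,0],[0.04,0,0.03,0],[0.04,0,0.0,0],[0,0,0,0]]'
```

```text
clock: 14.95
tcp_pos: [486.4, -236.2, 72.2]
tcp_rot: [-3.141, -0.0, 1.611]
wrist_force: [0.4, 1.1, -1.0]
finger_gap: 0.0
grasp_force: 0.0
clock: 15.58
tcp_pos: [486.4, -229.9, 68.2]
tcp_rot: [3.141, 0.0, 1.611]
wrist_force: [-0.1, -0.1, -0.4]
finger_gap: 0.2
grasp_force: 0.0
```

Load is gone, so it has landed. Backing off along +x, then up.

```bash
python3 -m jog '[[0.1,0,0,0],[0.2,0,0,0],[0.4,0,0,0],[0.4,0,0,0],[0,0,-1,0],[0,0,-1,0],[0,0,-1,0],[0,0,-1,0],[-0.5,0,-1,0],[-0.5,0,0,0],[0,0,0,0]]'
python3 - <<'E'
from h import *
s=arm.read_state();print(s["tcp_pos"],s["wrist_force"])
for c in("top","scene","wrist"):
    im=arm.read_camera(c);cv2.imwrite(f"pics/{c}6.png",im[:,:,::-1])
    for t in("mould_mouth","mould_heel","stop_edge"):
        print(c,t,[(np.round(d["position"],1).tolist(),round(d["confidence"],2)) for d in arm.pinpoint(t,c)])
E
```

```text
clock: 16.95
tcp_pos: [485.7, -226.0, 267.1]
tcp_rot: [-3.141, -0.001, 1.61]
wrist_force: [-0.1, 0.9, -0.4]
finger_gap: 0.2
grasp_force: 0.0
[ 485.74806461 -226.02264312  267.13533766] [-0.09453494  0.88694253 -0.38695351]
top mould_mouth [([331.0, -413.3, 101.4], 0.89)]
top mould_heel [([362.2, -411.3, 8.2], 0.75)]
top stop_edge []
scene mould_mouth [([332.8, -411.1, 105.1], 0.86), ([484.4, -247.6, 68.3], 0.73)]
scene mould_heel [([362.9, -409.0, 5.1], 0.89), ([486.2, -386.7, 22.7], 0.76)]
scene stop_edge []
wrist mould_mouth [([489.2, -242.3, 70.3], 0.94)]
wrist mould_heel [([364.7, -411.2, 8.7], 0.59)]
wrist stop_edge []
```

View pics/scene6.png

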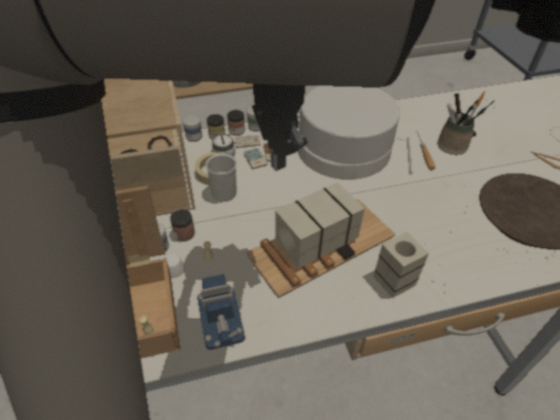

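View pics/top6.png

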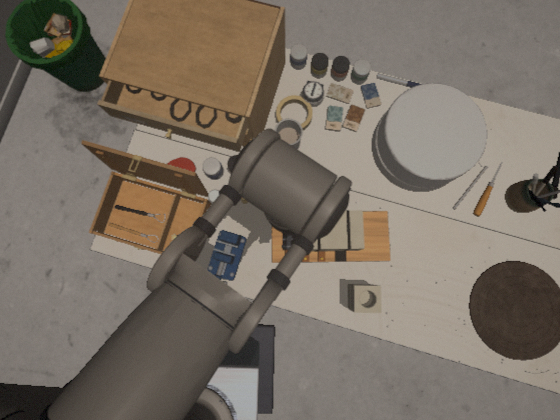

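The mould lies level: mouth at about z 69, along board +x, heel about 14 mm behind the stop edge and centred sideways. The bystanders that show in these views are where they were, and the robot is clear.

```bash
python3 -c "
from workcell import arm
print(arm.job_done())"
```

```text
the job is handed in; nothing more can be done
None
```

The tall mould was tipped over the stop, held back on its rim all the way down, and now lies on the slats with its pouring hole pointing away from the foot end. Its heel is about 14 mm behind the stop's edge (limit 30 mm). The job was handed in at about 17 s on the robot's clock, and no verdict was returned.

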